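# Push the cell changer in until the reference cell clicks into the beam

### The arm

A 6-joint arm with a two-finger parallel gripper is mounted at the origin on the work surface. World frame = base frame: x ahead of the robot, y to its left, z up, the work surface at z = 0. Lengths are in mm, angles in rad, forces in N, time in s.
With the tool pointing down it reaches from about 250 to 775 mm from the base axis. Payload 4 kg.
Tool frame: the origin (TCP) lies at the very end of the fingers, on their centre line; the grasp point (between the pads) lies 19 mm behind it; z points along the fingers, y is the direction in which the jaws open and shut (so a half turn about z gives the same grasp; the last joint's range is limited). The gripper opens to 94 mm and grips with 3 to 60 N. Pads are 16 mm wide; open, the fingers measure 119 mm over their backs; the gripper's body (75 mm by 177 mm) begins 78 mm behind the grasp point.
Start: joints at [-1.304, 0.087, 1.371, -0, 1.684, -0.103], TCP at [198.785, -512.84, 205.506] pointing down, gripper open.
Joint ranges: [-3.1, 3.1], [-0.76, 2.03], [0.27, 2.55], [-1.08, 4.22], [0.17, 2.65], [-2.57, 2.57]. Speed limits (rad/s): [2.79, 2.79, 3.14, 3.14, 3.14, 3.14].

### API

Orientations are given as a rotation vector (axis times angle).
In Python, from bench import * gives the robot as it stands.
- The arm moves only by the tool send_rows, never from a script. Its argument "series" is one flat list of numbers, 7 for each row, row after row: the opening in per cent of the stroke, from 0 (shut) to 100 (fully open), then the shift along the tool's x, y, z in m, then the turn, a rotation vector about the tool's x, y, z in degrees. A call has 1 to 20 rows; each row shifts and turns the commanded pose from where the row before left it, along the tool's axes as they then stand; what a row does not reach is not made up. A row lasts 1/8 s, in which the tool goes at most 62.5 mm and 10.7 degrees, less where a joint would pass 70% of its speed; a pose out of reach is approached as far as the arm can. A call is refused whole if a number of a shift passes 0.0625 or a number of a turn 10.7, either way. A call with a gripper value outside its range is refused whole. The fingers move at their own pace and stop on an object; the grip force is fixed at half the most. Time passes only in rows, so rows that do not move let the fingers close. It gives the time, the measured TCP pose, the force and the opening at its end, in the units of the state.
- get_obs(): the state, without advancing time (a new reading comes with each control period).
- camera(name): name is "scene" or "top"; returns a dict with "img" (420x560x3 uint8, red, green, blue), "vfov" (degrees; the focal length in pixels is half the picture's height over the tangent of half this angle, whatever the lens; pixels are square), "cx", "cy" (the principal point, pixels), "extrinsics" (4x4, takes a point from world to camera coordinates). Camera axes: x right, y down, z forward; pixel columns grow to the right and rows downward; lengths in mm; the calibration is good to about 2 mm. A picture is of the moment at which its call begins. There is no depth.
- close_job(): hands the job in, once; it reports no verdict.
Trained networks look in a picture, given as the dict that the camera call returned (one of the last four; its "shot" number tells which), for a name from the list of things; names that differ only in an ending like _2 or _b are one class to them, and where a whole thing is asked for, a point or a joint stands for the part that bears it (a point fixed in the world has none). Each returns a list of dicts, best first, with "confidence" (0 to 1); they miss things now and then, are a little off and sometimes report something else, mostly with a low value. They report only what shows in the picture. A call takes as long as a camera call.
- outline_of(picture, label): "pixels" (420x560 bool, what is visible of it) and "position" ([row, column] in pixels, amid what is visible of it).
The state is a dict: "clock": time; "joint_positions": joint angles; "joint_vel": joint speeds; "joint_efforts": joint torques, N m; "position": TCP position; "eef_rot": TCP orientation; "wrist_force": force on the tool from outside, world axes, zero at the start; "ft_torque": the same for the moment, N m; "opening": finger opening in mm.
Only numpy, scipy, OpenCV 4.12 (cv2) and the standard library are available. Lean on these libraries where they do the work, as an engineer would, in place of code of your own. Each camera call takes 0.05 s, during which the arm holds its last target. There are 200 camera calls.

### The job

On the spectrophotometer, put a fingertip against the round knob of the cell-changer rod and gently push the cell carriage in until it clicks into the stop that puts the stoppered reference cell in the light beam, then take the hand away and leave it seated there. Only push: do not take the knob or rod between the fingers, do not touch the cells, and leave the beaker, the bottle and the rack of spare cells standing where they are.

Things in the scene. Friction and masses are not known exactly. Their poses are not given: they have to be found in the camera images.
- cell_carriage (a joint): travel (m) of the aluminium carriage on its rails, growing as it is pushed in. Spring-ball stops at 0, 0.022, 0.044, 0.066; hard end 0.070. In beam at 0: farthest cell from the knob; 0.044: stoppered cell; 0.066: nearest. Starts 0 to 0.026, in or between stops. Sliding takes about 2 N, leaving a stop about 8 N at first, fading over 5 mm; over the last 5 mm before a stop the push fades to nothing and it runs the last 2-3 mm in by itself.
- changer_rod: steel rod, 8 mm diameter, 147 mm long, fixed to the carriage, leaving the instrument's front level; on its outer end a black disc knob, 28 mm diameter, 12 mm thick. Origin: centre of the knob's flat outer face, 72 mm above the table. x runs along the rod into the instrument (the push), z up. In the wanted stop the face is 84 mm out from the instrument's front; only bare rod lies between.
- sealed_cell: the stoppered reference cell: glass, 12.5 mm square, 45 mm high, with a stepped round white stopper (17 mm diameter; 63 mm high in all), the only cell with a stopper; third of the four in the carriage from the far end, second from the knob. Origin: centre of its underside, 65 mm above the table. Moves with the carriage. Not to be touched.
- open_cells: the three other cells in the carriage, open, 12.5 mm square, 45 mm high; the four cells stand at 22 mm spacing along the rod's direction. Origin: middle of the row of four, at their underside. Moves with the carriage. Not to be touched.
- beam (a point): point in the middle of the bay, 92 mm above the table, where the level light beam crosses the row of cells from side to side, between two short black lens barrels facing each other across the bay. The stoppered cell is in the beam when, seen from above, its centre is here. Fixed to the instrument.
- spectro: the spectrophotometer, heavy, fixed: white, 360 mm wide, 320 deep, 165 high, with an open bay 100 mm wide in the middle; the rod passes through the bay's front wall, 96 mm high. Origin: middle of its front edge, on the table. x points from its front (knob side, towards the robot) to its back, z up. Place and turn differ each time.
- beaker: empty glass beaker, 68 mm in diameter, 88 mm high, loose, beside the rod. Origin: centre of its underside. To be left alone.
- bottle: amber glass reagent bottle, 58 mm in diameter, 125 mm high, loose, beside the rod. Origin: centre of its underside. To be left alone.
- cell_rack: white rack block 60 x 110 x 26 mm holding three spare cells, 59 mm high over all, loose, to the left of the rod. Origin: centre of its underside. To be left alone.

How it is judged:
By the outcome, as a careful person would: the job done as asked, in the order asked, and still so for the second after the job is handed in, with the robot touching nothing.
It also fails if it takes over 40 s, if anything falls off the work surface, if the arm or the gripper's body presses on something with over 40 N, if the wrist force passes 120 N, or if a joint passes its speed limit or range.

## Working session

There is one attempt and no reset: what is moved stays moved. The work goes in short steps, Python scripts to look and compute and a tool call to move; the robot and the scene stay as the last step left them, time stands still between calls to the robot, and variables do not carry over. Pictures are saved under pics/ and viewed, about 8 in all and at most 12, crops included, and the job is handed in when it is done.

Besides the shell and the picture viewer there is one more tool, called after ">>>" as name(argument=value, ...) on one line, values as JSON. send_rows: Moves the arm, as the interface text tells. Its arguments: {"type":"object","properties":{"series":{"type":"array","items":{"type":"number"}}},"required":["series"]}

```bash
mkdir -p pics; cat > h.py <<'E'
from bench import *
import numpy as np, cv2
from scipy.spatial.transform import Rotation as R
def K(p):
    f=p["img"].shape[0]/2/np.tan(np.radians(p["vfov"])/2); return f
def proj(p,X):
    E=np.array(p["extrinsics"]); X=np.atleast_2d(X); c=X@E[:3,:3].T+E[:3,3]; f=K(p)
    return np.c_[p["cx"]+f*c[:,0]/c[:,2], p["cy"]+f*c[:,1]/c[:,2]]
def atz(p,uv,z):
    E=np.array(p["extrinsics"]); f=K(p); d=E[:3,:3].T@np.array([(uv[0]-p["cx"])/f,(uv[1]-p["cy"])/f,1]); o=-E[:3,:3].T@E[:3,3]
    return o+d*(z-o[2])/d[2]
def save(p,n): cv2.imwrite("pics/"+n,p["img"][:,:,::-1])
E
python3 - <<'E'
from h import *
o=get_obs(); print({k:np.round(v,3) for k,v in o.items()})
for n in("scene","top"):
    p=camera(n); save(p,n+"0.png"); E=np.array(p["extrinsics"]); print(n,p["vfov"],p["cx"],p["cy"],(-E[:3,:3].T@E[:3,3]).round())
    for l in("changer_rod","sealed_cell","open_cells","spectro","beaker","bottle","cell_rack","cell_carriage"):
        r=outline_of(p,l)
        print(l,[(round(a["confidence"],2),np.round(a["position"]),int(a["pixels"].sum())) for a in r[:2]])
E
```

```text
{'clock': np.float64(0.0), 'joint_positions': array([-1.304,  0.088,  1.372,  0.   ,  1.684, -0.103]), 'joint_vel': array([ 0.   ,  0.002,  0.001,  0.   , -0.001,  0.   ]), 'joint_efforts': array([ 0.0000e+00, -3.4017e+01, -3.0243e+01,  7.2000e-02,  3.3000e-02,
       -0.0000e+00]), 'position': array([ 198.635, -512.296,  204.323]), 'eef_rot': array([-3.086, -0.577,  0.   ]), 'wrist_force': array([0.219, 0.185, 0.097]), 'ft_torque': array([ 0.001, -0.019,  0.028]), 'opening': np.float64(94.038)}
scene 46.793300371531174 277.1575609974569 193.13997459512146 [ 932. -371.  942.]
changer_rod [(0.7, array([211., 262.]), 309)]
sealed_cell []
open_cells [(0.55, array([259., 325.]), 338)]
spectro [(0.78, array([279., 345.]), 37509)]
beaker [(0.58, array([257., 207.]), 1188)]
bottle [(0.64, array([174., 298.]), 918), (0.51, array([278., 344.]), 37658)]
cell_rack [(0.8, array([148., 335.]), 1161)]
cell_carriage [(0.82, array([251., 311.]), 1225)]
top 44.63060301605321 279.6994898244144 213.15732431431172 [ 497.  108. 1013.]
changer_rod [(0.9, array([222., 303.]), 385), (0.72, array([210., 161.]), 1743)]
sealed_cell [(0.33, array([129., 319.]), 231)]
open_cells [(0.73, array([131., 317.]), 252)]
spectro [(0.66, array([101., 328.]), 38110)]
beaker [(0.7, array([239., 380.]), 1178)]
bottle [(0.46, array([139., 318.]), 95)]
cell_rack [(0.85, array([211., 161.]), 1719)]
cell_carriage [(0.84, array([150., 312.]), 1295)]
```

View pics/scene0.png

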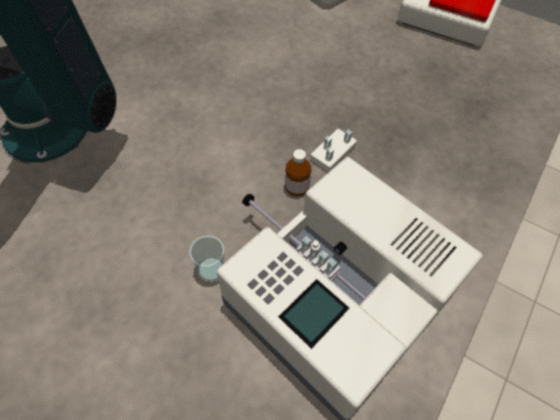

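View pics/top0.png

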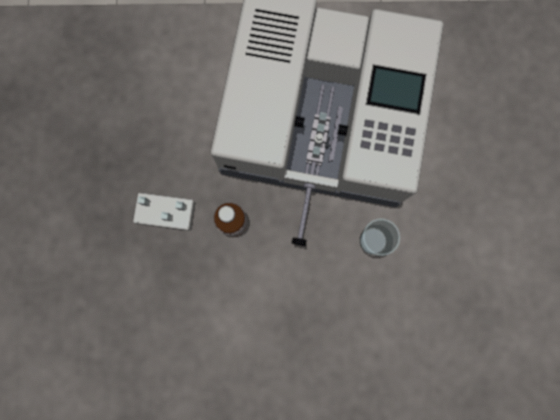

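```bash
python3 - <<'E'
from h import *
P={}
for n in("top","scene"):
    p=camera(n); P[n]=p
    x,y=(250,80) if n=="top" else (220,160)
    big=cv2.resize(p["img"][y:y+170,x:x+130,::-1],None,fx=3.4,fy=3.4,interpolation=cv2.INTER_CUBIC); P[n+'b']=big
cv2.imwrite("pics/crop.png",np.hstack([P["topb"][:578],P["sceneb"][:578]])[:,:800] if 0 else cv2.resize(np.hstack([P["topb"],P["sceneb"]]),(780,510)))
p=P["top"]
for l in("changer_rod","beaker","bottle","cell_rack","cell_carriage"):
    for a in outline_of(p,l)[:1]:
        v,u=np.nonzero(a["pixels"]); pts=np.array([atz(p,q,72) for q in zip(u,v)])[:,:2]; c=pts.mean(0); w,V=np.linalg.eigh(np.cov((pts-c).T)); d=V[:,1]*np.sign(V[0,1]); s=(pts-c)@d
        print(l,c.round(1),"dir",np.degrees(np.arctan2(d[1],d[0])).round(2),"ends",(c+d*s.min()).round(1),(c+d*s.max()).round(1))
E
```

```text
changer_rod [629.8  60. ] dir -11.45 ends [575.7  71. ] [731.   39.5]
beaker [588.3 -79.6] dir -63.81 ends [571.2 -44.9] [ 604.5 -112.5]
bottle [625.1 196.2] dir 34.76 ends [597.9 177.3] [652.3 215. ]
cell_rack [640.8 319. ] dir 81.98 ends [633.1 264.4] [648.6 374.7]
cell_carriage [729.3  38.9] dir -11.81 ends [575.4  71.1] [827.4  18.4]
```

View pics/crop.png

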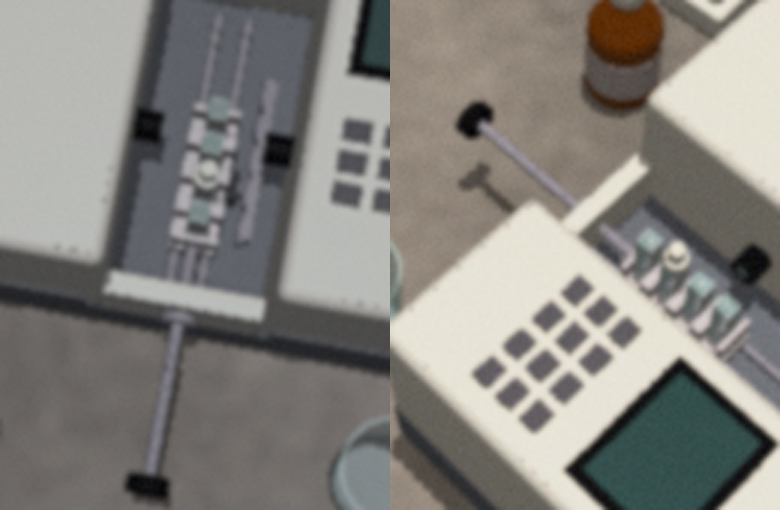

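```bash
python3 - <<'E'
from h import *
p=camera("top"); f=lambda u,v,z:atz(p,(250+u/3,80+v/3),z)
d=np.array([np.cos(np.radians(-11.6)),np.sin(np.radians(-11.6)),0])
face=f(146,494,72); ft=f(148,474,86)
st=f(208,172,127); b1=f(148,125,100); b2=f(280,150,100); bm=(b1+b2)/2
fr=f(185,318,92)
print("knob",face.round(1),ft.round(1),"stopper",st.round(1),"beam",bm.round(1))
print("stopper to beam",(bm-st)@d,"barrel dir",np.degrees(np.arctan2(*(b2-b1)[:2])), "face->stopper",(st-face)@d,"face->beam",(bm-face)@d,"wall front",(fr-face)@d)
q=camera("scene"); g=lambda u,v,z:atz(q,(220+(u-390)/3,160+v/3),z)
print("scene knob",g(474,119,72).round(1),"stopper",g(677,254,127).round(1))
for nm,c,z in(("bottle",(230,218),125),("beaker",(380,238),44)): print(nm,atz(p,c,z).round())
print("pixels of wanted pose on image",proj(p,face).round())
E
```

```text
knob [576.7  69.6  72. ] [587.6  68.7  86. ] stopper [764.   31.5 127. ] beam [794.1  25.  100. ]
stopper to beam 30.794738495366342 barrel dir -168.21399667737347 face->stopper 191.11215265586145 face->beam 221.9068911512278 wall front 108.62307741027568
scene knob [581.6  69.5  72. ] stopper [767.8  28.6 127. ]
bottle [620. 191. 125.]
beaker [590. -86.  44.]
pixels of wanted pose on image [[299. 245.]]
```

```bash
cat > to.py <<'E'
from h import *
import sys
t=np.array([float(a) for a in sys.argv[1:4]]); yaw=float(sys.argv[4])
o=get_obs(); Rm=R.from_rotvec(o["eef_rot"]).as_matrix(); print("pos",o["position"].round(1),"tool axes\n",Rm.round(3),"j",o["joint_positions"].round(3),"F",o["wrist_force"].round(2))
c,s=np.cos(np.radians(yaw)),np.sin(np.radians(yaw))
for k in(1,-1):
    G=np.array([[k*c,k*s,0],[k*s,-k*c,0],[0,0,-1]]); print("k",k,"turn deg",np.degrees(R.from_matrix(Rm.T@G).as_rotvec()).round(2),"shift after turn (mm)",(G.T@(t-o["position"])).round(1))
E
python3 to.py 540 77.6 150 -11.7
```

```text
pos [ 198.8 -512.8  205.5] tool axes
 [[ 0.932  0.361  0.   ]
 [ 0.361 -0.932 -0.   ]
 [ 0.     0.    -1.   ]] j [-1.304  0.087  1.371  0.     1.684 -0.103] F [0.87 0.45 0.01]
k 1 turn deg [ 1.000e-02 -0.000e+00  3.289e+01] shift after turn (mm) [ 214.4 -647.4   55.5]
k -1 turn deg [ 0.0000e+00  1.0000e-02 -1.4711e+02] shift after turn (mm) [-214.4  647.4   55.5]
```

>>> send_rows(series=[0,0,0,0,0,0,8.22,0,0,0,0,0,0,8.22,0,0,0,0,0,0,8.22,0,0,0,0,0,0,8.22,0,0.018,-0.054,0,0,0,0,0,0.018,-0.054,0,0,0,0,0,0.018,-0.054,0,0,0,0,0,0.018,-0.054,0,0,0,0,0,0.018,-0.054,0,0,0,0,0,0.018,-0.054,0,0,0,0,0,0.018,-0.054,0,0,0,0,0,0.018,-0.054,0,0,0,0,0,0.018,-0.054,0,0,0,0,0,0.018,-0.054,0,0,0,0,0,0.018,-0.054,0,0,0,0,0,0.018,-0.054,0,0,0,0,0,0,0,0.0275,0,0,0,0,0,0,0.0275,0,0,0,0,0,0,0,0,0,0])

```text
clock: 3.72
position: [539.9, 78.1, 147.7]
eef_rot: [3.124, -0.319, -0.009]
wrist_force: [-0.0, -0.1, 0.4]
opening: 0.4
```

```bash
python3 to.py 540 77.6 66 -11.7
```

```text
pos [539.9  78.1 147.7] tool axes
 [[ 0.979 -0.202 -0.006]
 [-0.202 -0.979 -0.   ]
 [-0.006  0.002 -1.   ]] j [ 0.04   0.1    1.471 -0.     1.576  1.814] F [-0.02 -0.08  0.45]
k 1 turn deg [0.09 0.33 0.03] shift after turn (mm) [ 0.2  0.5 81.7]
k -1 turn deg [-5.2000e-01  1.4000e-01 -1.7997e+02] shift after turn (mm) [-0.2 -0.5 81.7]
```

>>> send_rows(series=[0,0,0,0.04,0,0,0,0,0,0,0.042,0,0,0,0,0,0,0,0,0,0,0,0,0,0,0,0,0])

```text
clock: 4.22
position: [543.2, 77.8, 71.0]
eef_rot: [-3.125, 0.32, -0.006]
wrist_force: [-0.0, -0.3, 0.6]
opening: 0.6
```

```bash
python3 - <<'E'
from h import *
print(get_obs()["position"].round(1))
P=[]
for n,x,y in(("top",250,130),("scene",200,140)):
    p=camera(n); P.append(cv2.resize(p["img"][y:y+130,x:x+100,::-1],None,fx=4,fy=4,interpolation=cv2.INTER_CUBIC))
cv2.imwrite("pics/c2.png",np.hstack(P))
E
python3 to.py 569 71.5 66 -11.7
```

```text
[543.2  77.8  71. ]
pos [543.7  77.9  71.6] tool axes
 [[ 0.979 -0.203  0.005]
 [-0.203 -0.979  0.   ]
 [ 0.005 -0.001 -1.   ]] j [ 0.039  0.146  1.575 -0.     1.415  1.814] F [-0.6  -0.1   0.33]
k 1 turn deg [-0.07 -0.3  -0.  ] shift after turn (mm) [26.1  1.1  5.6]
k -1 turn deg [-4.8e-01  1.1e-01  1.8e+02] shift after turn (mm) [-26.1  -1.1   5.6]
```

View pics/c2.png

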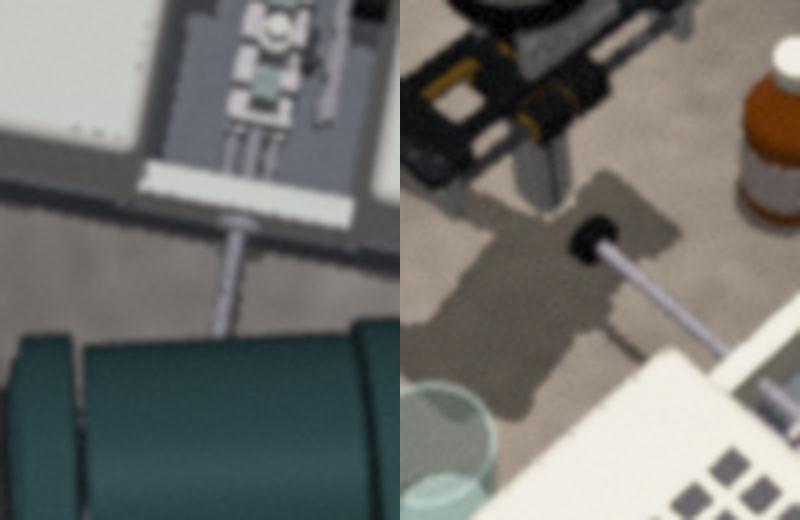

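>>> send_rows(series=[0,0.008,0.001,0.005,0,-0.3,0,0,0.009,0,0,0,0,0,0,0,0,0,0,0,0,0,0,0,0,0,0,0])

```text
clock: 4.82
position: [558.1, 73.5, 63.3]
eef_rot: [-3.125, 0.32, 0.009]
wrist_force: [-0.1, -0.3, -0.2]
opening: 0.2
```

```bash
python3 to.py 569 71.5 66 -11.7
```

```text
pos [558.1  73.5  63.3] tool axes
 [[ 0.979 -0.203 -0.006]
 [-0.203 -0.979  0.001]
 [-0.006  0.    -1.   ]] j [2.900e-02 1.900e-01 1.542e+00 1.000e-03 1.415e+00 1.804e+00] F [-0.12 -0.3  -0.24]
k 1 turn deg [0.01 0.32 0.  ] shift after turn (mm) [11.1 -0.3 -2.7]
k -1 turn deg [-5.1e-01  1.0e-02 -1.8e+02] shift after turn (mm) [-11.1   0.3  -2.7]
```

>>> send_rows(series=[0,0.003,0,-0.003,0,0,0,0,0.003,0,0,0,0,0,0,0,0,0,0,0,0])

```text
clock: 5.2
position: [564.2, 72.3, 66.5]
eef_rot: [-3.125, 0.32, 0.008]
wrist_force: [-0.1, 0.8, 0.3]
opening: 0.3
```

>>> send_rows(series=[0,0.002,0,0,0,0,0,0,0,0,0,0,0,0])

```text
clock: 5.45
position: [565.5, 72.0, 66.3]
eef_rot: [-3.125, 0.32, 0.01]
wrist_force: [-1.6, 0.5, 1.5]
opening: 0.7
```

>>> send_rows(series=[0,0.002,0,0,0,0,0,0,0,0,0,0,0,0])

```text
clock: 5.7
position: [568.0, 71.5, 66.3]
eef_rot: [-3.125, 0.32, 0.008]
wrist_force: [-1.1, -0.3, 0.7]
opening: 0.4
```

>>> send_rows(series=[0,0.002,0,0,0,0,0,0,0,0,0,0,0,0])

```text
clock: 5.95
position: [570.6, 70.9, 66.3]
eef_rot: [-3.125, 0.32, 0.006]
wrist_force: [-0.2, 0.5, -0.2]
opening: 0.6
```

>>> send_rows(series=[0,0.0015,0,0,0,0,0,0,0,0,0,0,0,0])

```text
clock: 6.2
position: [571.7, 70.6, 66.4]
eef_rot: [-3.125, 0.32, 0.007]
wrist_force: [-0.2, 0.0, -0.1]
opening: 0.4
```

>>> send_rows(series=[0,0.0015,0,0,0,0,0,0,0,0,0,0,0,0])

```text
clock: 6.45
position: [572.9, 70.4, 66.3]
eef_rot: [-3.125, 0.32, 0.008]
wrist_force: [0.1, -0.2, -0.3]
opening: 0.8
```

>>> send_rows(series=[0,0.0015,0,0,0,0,0,0,0,0,0,0,0,0])

```text
clock: 6.7
position: [573.6, 70.3, 66.3]
eef_rot: [-3.125, 0.32, 0.011]
wrist_force: [-2.7, 0.4, 1.0]
opening: 0.5
```

>>> send_rows(series=[0,0.0015,0,0,0,0,0,0,0,0,0,0,0,0])

```text
clock: 6.95
position: [574.0, 70.2, 66.3]
eef_rot: [-3.125, 0.32, 0.015]
wrist_force: [-6.2, 1.7, 3.7]
opening: 0.7
```

>>> send_rows(series=[0,0.0015,0,0,0,0,0,0,0,0,0,0,0,0])

```text
clock: 7.2
position: [575.6, 69.9, 66.3]
eef_rot: [-3.125, 0.319, 0.014]
wrist_force: [-4.7, 0.7, 2.0]
opening: 0.2
```

>>> send_rows(series=[0,0.0015,0,0,0,0,0,0,0,0,0,0,0,0])

```text
clock: 7.45
position: [578.6, 69.3, 66.3]
eef_rot: [-3.125, 0.32, 0.008]
wrist_force: [-2.5, -0.2, 1.3]
opening: 0.2
```

>>> send_rows(series=[0,0.0015,0,0,0,0,0,0,0,0,0,0,0,0])

```text
clock: 7.7
position: [580.6, 68.9, 66.3]
eef_rot: [-3.125, 0.32, 0.007]
wrist_force: [-0.9, -0.1, 0.8]
opening: 0.3
```

>>> send_rows(series=[0,0.0015,0,0,0,0,0,0,0,0,0,0,0,0])

```text
clock: 7.95
position: [581.9, 68.6, 66.3]
eef_rot: [-3.125, 0.32, 0.007]
wrist_force: [-1.2, 0.7, 1.3]
opening: 0.4
```

Profile matches leaving the 22 mm stop. The 44 mm stop is expected at TCP x≈595, running in by itself from ≈592.

>>> send_rows(series=[0,0.002,0,0,0,0,0,0,0,0,0,0,0,0])

```text
clock: 8.2
position: [583.9, 68.2, 66.3]
eef_rot: [-3.125, 0.32, 0.007]
wrist_force: [-1.8, -0.5, 1.5]
opening: 0.2
```

>>> send_rows(series=[0,0.002,0,0,0,0,0,0,0,0,0,0,0,0])

```text
clock: 8.45
position: [585.8, 67.8, 66.3]
eef_rot: [-3.125, 0.32, 0.007]
wrist_force: [-2.1, 0.4, 1.6]
opening: 0.1
```

>>> send_rows(series=[0,0.0015,0,0,0,0,0,0,0,0,0,0,0,0])

```text
clock: 8.7
position: [587.2, 67.5, 66.3]
eef_rot: [-3.125, 0.32, 0.007]
wrist_force: [-1.9, 0.5, 1.6]
opening: 0.2
```

>>> send_rows(series=[0,0.0015,0,0,0,0,0,0,0,0,0,0,0,0])

```text
clock: 8.95
position: [588.7, 67.2, 66.3]
eef_rot: [-3.125, 0.32, 0.007]
wrist_force: [-1.9, 0.1, 1.0]
opening: 0.0
```

>>> send_rows(series=[0,0.001,0,0,0,0,0,0,0,0,0,0,0,0])

```text
clock: 9.2
position: [589.7, 67.0, 66.3]
eef_rot: [-3.125, 0.32, 0.007]
wrist_force: [-0.6, 1.0, 1.2]
opening: 0.4
```

>>> send_rows(series=[0,0.001,0,0,0,0,0,0,0,0,0,0,0,0])

```text
clock: 9.45
position: [590.8, 66.8, 66.3]
eef_rot: [-3.125, 0.32, 0.007]
wrist_force: [-0.8, 1.4, 1.4]
opening: 0.4
```

>>> send_rows(series=[0,0.001,0,0,0,0,0,0,0,0,0,0,0,0])

```text
clock: 9.7
position: [591.9, 66.3, 66.3]
eef_rot: [-3.125, 0.32, 0.006]
wrist_force: [-0.5, 0.8, 0.4]
opening: 0.1
```

>>> send_rows(series=[0,0.0007,0,0,0,0,0,0,0,0,0,0,0,0])

```text
clock: 9.95
position: [592.3, 66.3, 66.2]
eef_rot: [-3.125, 0.32, 0.008]
wrist_force: [-0.3, 0.1, -0.3]
opening: 0.3
```

```bash
python3 - <<'E'
from h import *
print(get_obs()["wrist_force"].round(2))
P=[]
for n,x,y in(("top",250,80),("scene",220,160)):
    p=camera(n); P.append(cv2.resize(p["img"][y:y+130,x:x+130,::-1],None,fx=3,fy=3,interpolation=cv2.INTER_CUBIC))
cv2.imwrite("pics/c3.png",np.hstack(P))
E
```

```text
[-0.28  0.09 -0.25]
```

View pics/c3.png

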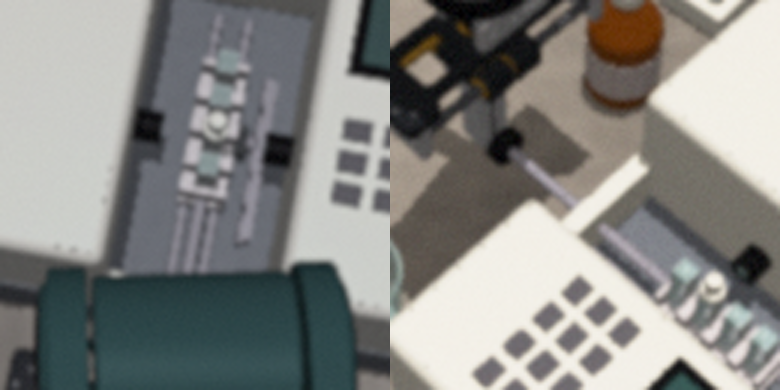

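>>> send_rows(series=[0,0.0007,0,0,0,0,0,0,0,0,0,0,0,0])

```text
clock: 10.3
position: [592.8, 66.3, 66.2]
eef_rot: [-3.125, 0.32, 0.008]
wrist_force: [-0.2, 0.1, -0.3]
opening: 0.3
```

>>> send_rows(series=[0,0.0007,0,0,0,0,0,0,0,0,0,0,0,0])

```text
clock: 10.55
position: [593.5, 66.2, 66.2]
eef_rot: [-3.125, 0.32, 0.008]
wrist_force: [-0.6, 0.2, -0.5]
opening: 0.0
```

No contact force here, so the carriage has run in ahead of the finger. I'll back away, rise and check.

>>> send_rows(series=[0,-0.02,0,0,0,0,0,0,-0.04,0,0,0,0,0,0,-0.05,0,0,0,0,0,0,-0.05,0,-0.03,0,0,0,0,-0.05,0,-0.05,0,0,0,0,-0.02,0,-0.05,0,0,0,0,0,0,0,0,0,0,0,0,0,0,0,0,0])

```text
clock: 11.55
position: [374.5, 111.5, 191.3]
eef_rot: [-3.125, 0.32, 0.008]
wrist_force: [1.0, 0.8, -1.1]
opening: 0.3
```

```bash
python3 - <<'E'
from h import *
print(get_obs()["wrist_force"].round(2))
P=[]
for n,x,y in(("top",250,80),("scene",220,160)):
    p=camera(n); save(p,n+"9.png"); P.append(cv2.resize(p["img"][y:y+170,x:x+130,::-1],None,fx=3,fy=3,interpolation=cv2.INTER_CUBIC))
    for l in("changer_rod","cell_carriage","sealed_cell","beaker","bottle","cell_rack"):
        for a in outline_of(p,l)[:1]: print(n,l,round(a["confidence"],2),np.round(a["position"]))
cv2.imwrite("pics/c4.png",np.hstack(P))
E
```

```text
[ 1.01  0.78 -1.06]
top changer_rod 0.91 [208. 304.]
top cell_carriage 0.84 [130. 315.]
top sealed_cell 0.53 [113. 320.]
top beaker 0.89 [237. 380.]
top cell_rack 0.62 [210. 163.]
scene changer_rod 0.56 [222. 271.]
scene cell_carriage 0.84 [264. 324.]
scene beaker 0.81 [258. 210.]
scene bottle 0.59 [177. 298.]
scene cell_rack 0.59 [147. 334.]
```

View pics/c4.png

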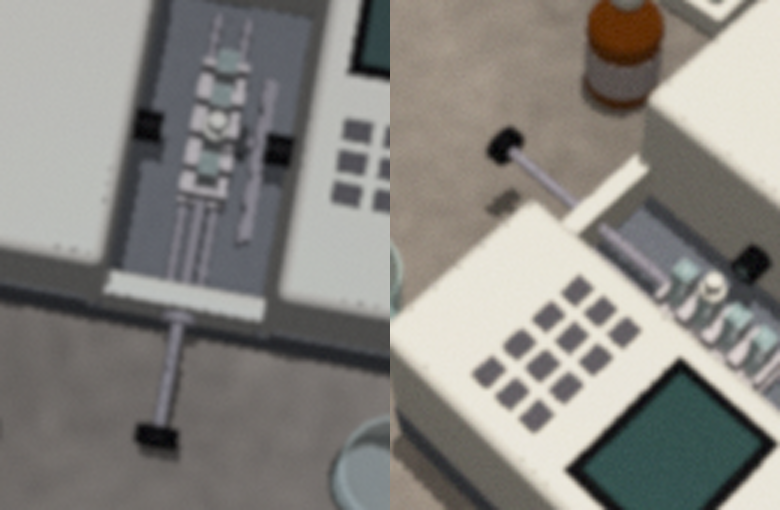

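```bash
python3 -c "
from bench import *
print(close_job())"
```

```text
the job is handed in; nothing more can be done
None
```

I pushed the cell carriage in with closed fingertips until it clicked into the 44 mm stop. The stoppered reference cell should now be in the beam. I then backed the hand off, raised it and handed the job in. I never gripped the knob or rod.

**Stop reached:** the push force showed the carriage dropping into the 22 mm stop. It then took over 6 N to get out again and about 2 N to slide. It ran ahead of the finger about 20 mm further on, where the 44 mm stop was expected. No contact force was left 1–2 mm before that stop, which means it had seated itself.

**Camera check afterwards:** the stoppered cell sits between the lens barrels. The knob had moved about 29 mm, against about 30 mm expected. The beaker, bottle and rack were standing as before; the network missed the bottle in the last top view, but the other camera showed it.

**What disagreed:** my rough pixel readings were a few millimetres off:
- The stoppered cell appeared about 3 mm short of the beam.
- The knob face appeared about 79 mm out from the front instead of 84 mm.

I put both down to reading and parallax error. The neighbouring stops are 22 mm away, so I relied on the force evidence. I did not measure the final position to better than that.

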